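# Gauge the cable tube on the wiring board and show the rod over the mirror

### The job

First slide the round mirror across the table, without lifting it, until it lies centred on the round card. Then take the gauge rod from its sloping rest, lower it into the upright guide tube on the wiring board until its collar sits on the tube's mouth, draw it right out again and hold it level with its tip above the mirror's face, about 90 mm up, so that its marks can be read from above and below. Finish while still holding the rod there, steady and touching nothing else, and leave the other things on the table undisturbed.

Things in the scene. Friction and masses are not known exactly. Their poses are not given: they have to be found in the camera images.
- gauge: Loose gauge rod, 158 mm, 120 g, round about its own z axis, which runs from tip to handle. Origin: centre of the collar's underside. z -80 to 0 mm: steel rod 10 mm in diameter; 0 to 8: collar, 28 mm in diameter; 8 to 78: black handle, 16 mm in diameter, middle at 43. Starts sloping 45 degrees in the rest, handle up: gripped there from straight above it makes 45 degrees with the fingers.
- gauge_tip (a point): The gauge rod's tip: the point on its axis 80 mm below the collar's underside. The rod's last 10 mm taper from 10 to 5 mm in diameter.
- rest: Fixed rest for the gauge: black base 70 x 130 x 8 mm, two slotted steel cheeks (34 mm wide, slots open upward) under the rod below its collar. Origin: centre of the base's underside. The collar's underside sits 90 mm above it; the handle slopes up toward the rest's -y (its middle 30 mm that way, 120 mm up), the tip down toward +y. The rod lifts straight up; nothing stands beside the handle.
- board: Fixed plywood wiring board, 150 x 220 x 9 mm, origin at the centre of its underside. On it a grey junction box 100 x 90 mm, top 54 mm above the table, with the upright aluminium guide tube in its middle; a black fuse strip (up to 37 mm high) along the +y edge, a white terminal strip (up to 25 mm high) along the -y edge.
- tube_mouth (a point): Centre of the guide tube's open upper end, 100 mm above the table, directly above the board's origin; z points up. Tube: outside diameter 26 mm, bore 16 mm, upright, free for 90 mm down.
- mirror: Loose round bench mirror lying flat: grey disc 110 mm in diameter, 16 mm thick, about 250 g, face up. Origin: centre of its underside. It slides on the table when pushed on its rim.
- spot_mark (a point): Centre, on the table, of the round brown card (124 mm in diameter, under 1 mm thick, flat on the table and no obstacle) on which the mirror belongs.
- mug: Bystander: red mug, 82 mm in diameter, 95 mm high; origin under its centre.
- jar: Bystander: lidded screw jar, 66 mm in diameter, 85 mm high; origin under its centre.
- reel: Bystander: flat wire reel, 80 mm in diameter, 26 mm high; origin under its centre.
- tape: Bystander: roll of white tape lying flat, 70 mm in diameter, 19 mm high; origin under its centre.
- driver: Bystander: screwdriver lying on the table along its x axis, about 20 to 30 mm high.
- fusebox: Bystander: small clear box 60 x 45 x 25 mm; origin under its centre.
- pot: Bystander: small terracotta pot, 66 mm in diameter, 65 mm high; origin under its centre.
There are look-alikes about, which are no part of the job. Of the things like the mirror, leave any that is purple; of the rest the smaller one is meant. Leave any green look-alike of the gauge alone.

How it is judged:
By the outcome, as a careful person would: the job done as asked, in the order asked, and still so for the second after the job is handed in, while the arm keeps its last pose, push and grip.
It also fails if it takes over 72 s, if anything falls off the work surface, if the arm or the gripper's body presses on something with over 40 N, if the wrist force passes 120 N, or if a joint passes its speed limit or range.

### The arm

A 6-joint arm with a two-finger parallel gripper is mounted at the origin on the work surface. World frame = base frame: x ahead of the robot, y to its left, z up, the work surface at z = 0. Lengths are in m, angles in rad, forces in N, time in s.
With the tool pointing down it reaches from about 0.3 to 0.825 m from the base axis. Payload 5.4 kg.
Tool frame: the origin (TCP) lies at the very end of the fingers, on their centre line; the grasp point (between the pads) lies 19 mm behind it; z points along the fingers, y is the direction in which the jaws open and shut (so a half turn about z gives the same grasp; the last joint's range is limited). The gripper opens to 92 mm and grips with 3 to 60 N. Pads are 20 mm wide; open, the fingers measure 128 mm over their backs; the gripper's body (75 mm by 189 mm) begins 69 mm behind the grasp point.
Start: joints at [-1.333, 0.158, 1.597, -0, 1.386, -0.21], TCP at [0.249, -0.518, 0.215] pointing down, gripper open.
Joint ranges: [-2.91, 2.91], [-0.94, 2.29], [0.18, 2.7], [-1.29, 4.43], [0.17, 2.64], [-3, 3]. Speed limits (rad/s): [2.57, 2.57, 3.14, 3.14, 3.14, 3.14].

### API

Orientations are given as a unit quaternion [x, y, z, w].
In Python, from cell import * gives the robot as it stands.
- The arm moves only by the tool step_arm, never from a script. Its argument "motion" is a list that holds one entry, the list of rows, each a list of 7 numbers: the shift along the tool's x, y, z in cm, then the turn, a rotation vector about the tool's x, y, z in degrees, then the finger opening in cm, from 0 to 9.19. A call has 1 to 5 rows; each row shifts and turns the pose as measured when the row begins, along the tool's axes as they then stand; what a row does not reach is not made up. A row lasts 1/10 s, in which the tool goes at most 50 mm and 8.59 degrees, less where a joint would pass 70% of its speed; a pose out of reach is approached as far as the arm can. A call with a gripper value outside its range is refused whole. The fingers move at their own pace and stop on an object; the grip force is fixed at half the most. Time passes only in rows, so rows that do not move let the fingers close. It gives the time, the measured TCP pose, the force and the opening at its end, in the units of the state.
- get_state(): the state, without advancing time (a new reading comes with each control period).
- grab_frame(name): name is "side" or "top"; returns the picture (400x640x3 uint8, blue, green, red); there is no depth.
- camera_model(name): a dict with "vertical_fov" (degrees; the focal length in pixels is half the picture's height over the tangent of half this angle, whatever the lens; pixels are square), "cx", "cy" (the principal point, pixels), "R" (3x3) and "t" (3): a world point X has camera coordinates R X + t. Camera axes: x right, y down, z forward; pixel columns grow to the right and rows downward; lengths in m; the calibration is good to about 2 mm. A picture is of the moment at which its call begins. camera_model takes no time and is no camera call.
- hand_in(): hands the job in, once; it reports no verdict.
Trained networks look in the newest picture that a camera, given by its name, has taken for a name from the list of things; names that differ only in an ending like _2 or _b are one class to them, and where a whole thing is asked for, a point or a joint stands for the part that bears it (a point fixed in the world has none). Each returns a list of dicts, best first, with "conf" (0 to 1); they miss things now and then, are a little off and sometimes report something else, mostly with a low value. They report only what shows in the picture. A call takes as long as a camera call. They do not tell look-alikes from the thing itself.
- trace(query, camera): "region" (400x640 bool, what is visible of it).
- pinpoint(query, camera): "at" ([x, y, z] in m, in world coordinates, good to about 4 mm: a listed point, or the origin of a listed thing).
The state is a dict: "clock": time; "qpos": joint angles; "joint_vel": joint speeds; "effort": joint torques, N m; "eef_pos": TCP position; "orientation": TCP orientation; "contact_force": force on the tool from outside, world axes, zero at the start; "wrist_torque": the same for the moment, N m; "opening": finger opening in m.
Only numpy, scipy, OpenCV 4.12 (cv2) and the standard library are available. Lean on these libraries where they do the work, as an engineer would, in place of code of your own. Each camera call takes 0.05 s, during which the arm holds its last target. There are 200 camera calls.

## Working session

There is one attempt and no reset: what is moved stays moved. The work goes in short steps, Python scripts to look and compute and a tool call to move; the robot and the scene stay as the last step left them, time stands still between calls to the robot, and variables do not carry over. Pictures are saved under pics/ and viewed, about 8 in all and at most 12, crops included, and the job is handed in when it is done.

Besides the shell and the picture viewer there is one more tool, called by a JSON object that holds its "method" and its "body". step_arm: Moves the arm, as the interface text tells. Its arguments: {"type":"object","properties":{"motion":{"type":"array","items":{"type":"array","items":{"type":"array","items":{"type":"number"}}}}},"required":["motion"]}

```bash
mkdir -p pics; ls; python3 - <<'E'
from cell import *
import cv2,numpy as np
for n in("side","top"):
    cv2.imwrite(f"pics/{n}0.png",grab_frame(n)); m=camera_model(n); print(n,m)
for c in("top","side"):
  for q in("mirror","spot_mark","gauge","gauge_tip","rest","tube_mouth","board"):
    print(c,q,[(np.round(d["at"],3).tolist(),round(d["conf"],2)) for d in pinpoint(q,c)])
print(get_state())
E
```

```text
pics
side {'vertical_fov': 45.82147480749521, 'cx': 313.20328214732393, 'cy': 188.63917673524335, 'R': array([[-0.84557565, -0.53344344, -0.02097409],
       [-0.32668174,  0.54810612, -0.76997319],
       [ 0.42223318, -0.64421873, -0.63773142]]), 't': array([0.46673211, 0.24584614, 1.15981492])}
top {'vertical_fov': 49.71940372814696, 'cx': 306.7986344737502, 'cy': 200.15641772803713, 'R': array([[ 0.02379873, -0.99950497,  0.02057743],
       [-0.99540406, -0.02560088, -0.09227865],
       [ 0.09275977, -0.01828674, -0.99552058]]), 't': array([-0.04051416,  0.54849593,  1.35521008])}
top mirror [([0.572, -0.368, 0.004], 0.83), ([0.42, -0.468, -0.003], 0.69), ([0.699, -0.48, -0.0], 0.68), ([0.626, -0.118, -0.004], 0.19)]
top spot_mark [([0.622, -0.117, -0.0], 0.96)]
top gauge [([0.32, 0.115, 0.011], 0.65), ([0.433, 0.282, 0.093], 0.48), ([0.442, -0.087, -0.004], 0.38)]
top gauge_tip [([0.445, 0.336, 0.037], 0.59), ([0.648, 0.424, -0.001], 0.26)]
top rest [([0.432, 0.281, -0.004], 0.86)]
top tube_mouth [([0.625, 0.158, 0.098], 0.59)]
top board [([0.629, 0.156, 0.002], 0.56)]
side mi
[... 505 characters left out ...]
.8, 'qpos': array([-1.33310440e+00,  1.58406552e-01,  1.59700400e+00,  1.60767434e-06,
        1.38621886e+00, -2.10099577e-01]), 'joint_vel': array([ 3.72112783e-04,  1.02533099e-03, -2.14016690e-03, -5.65669662e-04,
        5.29918631e-05, -9.92756424e-04]), 'effort': array([-6.11597134e-04, -3.85552382e+01, -3.22342086e+01,  7.01413653e-02,
        3.08853469e-02, -3.59638113e-05]), 'eef_pos': array([ 0.2489368 , -0.51829248,  0.21459546]), 'orientation': array([ 9.75039910e-01,  2.22029668e-01,  5.36545014e-07, -1.83887548e-05]), 'contact_force': array([-0.1493086 , -0.70595433, -0.41287035]), 'wrist_torque': array([-0.01793606,  0.03756998,  0.06211588]), 'opening': 0.09179417319917538}
```

View pics/top0.png

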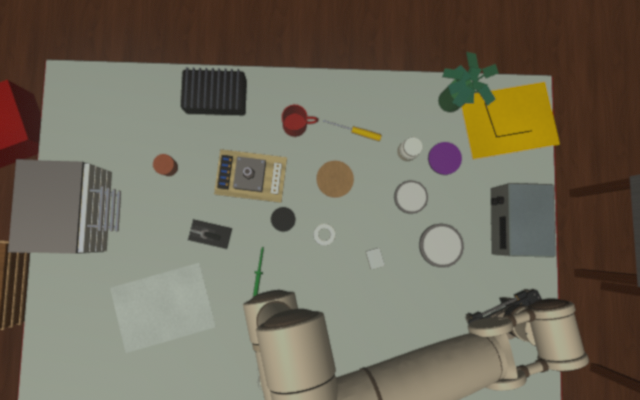

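View pics/side0.png

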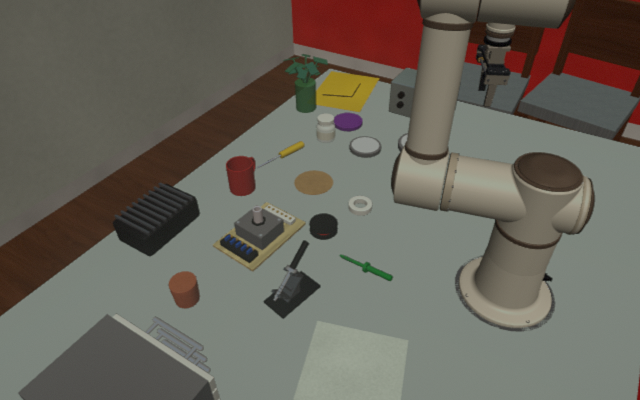

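The top view shows the small grey mirror at about (411,196), the larger one at (441,245) and the purple one at (445,158). The card is at (335,179), the guide tube at (249,173), the gauge in its rest at (208,233) and the green look-alike at (259,270). The side view agrees. Next I'll refine the positions with my own projection and write a planner.

```bash
cat > h.py <<'E'
from cell import *
import cv2, numpy as np
from scipy.spatial.transform import Rotation as Ro, Slerp
np.set_printoptions(precision=4,suppress=True)
def ray(cam,uv,z):
    m=camera_model(cam); f=200/np.tan(np.radians(m["vertical_fov"]/2))
    d=m["R"].T@np.array([(uv[0]-m["cx"])/f,(uv[1]-m["cy"])/f,1]); c=-m["R"].T@m["t"]
    return c+d*(z-c[2])/d[2]
def proj(cam,X):
    m=camera_model(cam); f=200/np.tan(np.radians(m["vertical_fov"]/2))
    q=m["R"]@np.asarray(X)+m["t"]; return np.array([m["cx"]+f*q[0]/q[2],m["cy"]+f*q[1]/q[2]])
def centroid(mask):
    v,u=np.nonzero(mask); return u.mean(),v.mean()
def ori(psi,tilt):   # tool x heading psi, tool tilted about its y (deg); tilt>0: fingers point toward psi
    b=Ro.from_euler('z',psi,degrees=True)*Ro.from_euler('x',180,degrees=True)
    return b*Ro.from_euler('y',tilt,degrees=True)
def cur():
    s=get_state(); return s["eef_pos"],Ro.from_quat(s["orientation"]),s
def plan(targets,op,start=None):
    """targets: list of (tcp, Rot, nrows); prints tool-frame rows"""
    p,R=start or cur()[:2]; out=[]
    for tp,tR,n in targets:
        sl=Slerp([0,1],Ro.concatenate([R,tR])); tp=np.asarray(tp,float); p0=p
        for i in range(n):
            q=p0+(tp-p0)*(i+1)/n; Q=sl((i+1)/n)
            sh=R.inv().apply(q-p)*100; rv=(R.inv()*Q).as_rotvec(degrees=True)
            out.append(np.round(np.r_[sh,rv],2).tolist()+[op]); p,R=q,Q
    for i in range(0,len(out),5): print(str(out[i:i+5]).replace(" ",""))
def show():
    p,R,s=cur(); print(round(s["clock"],2),p,R.as_quat(),"q",s["qpos"],"F",s["contact_force"],"op",round(s["opening"],4))
E
python3 - <<'E'
from h import *
for c in("top","side"):
    grab_frame(c)
    for q,z in(("mirror",.012),("spot_mark",.0005),("jar",.04)):
        if q=="spot_mark":
            im=grab_frame(c); h=cv2.cvtColor(im,cv2.COLOR_BGR2HSV); u,v=proj(c,[.624,-.118,0]).astype(int)
            m=np.zeros((400,640),bool); w=h[v-26:v+27,u-28:u+29]; m[v-26:v+27,u-28:u+29]=(w[...,0]<22)&(w[...,1]>70)
            print(c,q,m.sum(),ray(c,centroid(m),z)); continue
        for d in trace(q,c): print(c,q,round(d["conf"],2),d["region"].sum(),centroid(d["region"]),ray(c,centroid(d["region"]),z))
M=np.array([.573,-.368]);C=np.array([.624,-.1175]);d=(C-M)/np.linalg.norm(C-M);psi=np.degrees(np.arctan2(d[1],d[0]))
s=M-d*.085; print(psi,s)
plan([(np.r_[s,.12],ori(psi,0),9)],7)
E
```

```text
top mirror 0.81 936 (np.float64(410.2371794871795), np.float64(196.91239316239316)) [ 0.5698 -0.363   0.012 ]
top mirror 0.56 890 (np.float64(444.1325842696629), np.float64(158.1696629213483)) [ 0.7006 -0.4746  0.012 ]
top spot_mark 1055 [ 0.6252 -0.1171  0.0005]
top jar 0.97 440 (np.float64(408.81363636363636), np.float64(149.25681818181818)) [ 0.7208 -0.3509  0.04  ]
top jar 0.17 89 (np.float64(206.86516853932585), np.float64(234.53932584269663)) [0.432  0.2833 0.04  ]
side mirror 0.97 550 (np.float64(365.18), np.float64(146.21454545454546)) [ 0.5673 -0.359   0.012 ]
side mirror 0.72 439 (np.float64(348.0068337129841), np.float64(121.41002277904327)) [ 0.6961 -0.4701  0.012 ]
side mirror 0.68 3255 (np.float64(258.8377880184332), np.float64(234.8230414746544)) [0.6211 0.1708 0.012 ]
side mirror 0.44 746 (np.float64(313.5254691689008), np.float64(182.30428954423593)) [ 0.6145 -0.1015  0.012 ]
side spot_mark 722 [ 0.6228 -0.1129  0.0005]
side jar 0.61 479 (np.float64(325.71189979123176), np.float64(127.66805845511482)) [ 0.7221 -0.3539  0.04  ]
78.49226930308714 [ 0.556  -0.4513]
[[3.4,0.81,1.05,-0.0,-0.0,-5.87,7],[3.3,1.15,1.05,-0.0,-0.0,-5.87,7],[3.16,1.48,1.05,-0.0,-0.0,-5.87,7],[2.99,1.8,1.05,-0.0,-0.0,-5.87,7],[2.8,2.09,1.05,-0.0,-0.0,-5.87,7]]
[[2.57,2.37,1.05,-0.0,-0.0,-5.87,7],[2.31,2.62,1.05,-0.0,-0.0,-5.87,7],[2.03,2.84,1.05,-0.0,-0.0,-5.87,7],[1.73,3.03,1.05,-0.0,-0.0,-5.87,7]]
```

{"method": "step_arm", "body": {"motion": [[[3.4,0.81,1.05,0,0,-5.9,7],[3.3,1.15,1.05,0,0,-5.9,7],[3.16,1.48,1.05,0,0,-5.9,7],[3,1.8,1.05,0,0,-5.9,7],[2.8,2.1,1.05,0,0,-5.9,7]]]}}

```text
clock: 1.7
eef_pos: [0.4216, -0.4829, 0.163]
orientation: [0.884, 0.468, -0.001, 0.003]
contact_force: [0.2, -0.3, 0.2]
opening: 0.0701
```

{"method": "step_arm", "body": {"motion": [[[2.57,2.37,1.05,0,0,-5.9,7],[2.31,2.62,1.05,0,0,-5.9,7],[2,2.84,1.05,0,0,-5.9,7],[1.73,3,1.05,0,0,-5.9,7]]]}}

```text
clock: 2.1
eef_pos: [0.5628, -0.4488, 0.119]
orientation: [0.764, 0.646, -0.002, 0.003]
contact_force: [-0.6, -0.5, 0.8]
opening: 0.0701
```

```bash
python3 - <<'E'
from h import *
show()
C=np.array([.6245,-.117]);M=np.array([.571,-.366]);d=(C-M)/np.linalg.norm(C-M);psi=np.degrees(np.arctan2(d[1],d[0]))
s=M-d*.085;o=ori(psi,0);print(psi)
plan([(np.r_[s,.05],o,2),(np.r_[s,.008],o,3)],7)
E
```

```text
2.1 [ 0.5628 -0.4488  0.119 ] [ 0.7637  0.6456 -0.0019  0.0028] q [-0.8387  0.5989  1.2237 -0.0042  1.3135 -0.6704] F [-0.649  -0.5235  0.761 ] op 0.0701
77.87381784482096
[[-0.07,-0.48,3.45,0.06,0.19,1.27,7],[-0.09,-0.48,3.45,0.06,0.19,1.27,7],[-0.0,-0.0,1.4,-0.0,-0.0,-0.0,7],[-0.0,-0.0,1.4,-0.0,-0.0,-0.0,7],[-0.0,-0.0,1.4,-0.0,-0.0,-0.0,7]]
```

{"method": "step_arm", "body": {"motion": [[[-0.3,-0.5,3.4,0,0.2,1.3,7],[-0.2,-0.5,3.4,0,0.2,1.3,7],[0,0,2,0,0,0,7],[0,0,1.5,0,0,0,7],[0,0,0,0,0,0,7]]]}}

```text
clock: 2.6
eef_pos: [0.5576, -0.4488, 0.0102]
orientation: [0.776, 0.631, 0.002, 0.001]
contact_force: [0.2, -0.1, -0.3]
opening: 0.0699
```

```bash
python3 - <<'E'
from h import *
show()
C=np.array([.6245,-.117]);M=np.array([.571,-.366]);d=(C-M)/np.linalg.norm(C-M);psi=np.degrees(np.arctan2(d[1],d[0]))
o=ori(psi,0);print(psi)
plan([(np.r_[M-d*.06,.007],o,3),(np.r_[C-d*.12,.007],o,12),(np.r_[C-d*.055,.007],o,5)],7)
E
```

```text
2.6 [ 0.5576 -0.4488  0.0102] [0.7756 0.6312 0.0016 0.0005] q [-0.8475  0.7121  1.2841  0.0034  1.1442 -0.6442] F [ 0.1746 -0.1376 -0.3137] op 0.0699
77.87381784482096
[[0.79,-0.14,0.11,0.05,-0.03,0.13,7],[0.79,-0.14,0.11,0.05,-0.03,0.13,7],[0.79,-0.14,0.11,0.05,-0.03,0.13,7],[1.62,0.0,0.0,-0.0,-0.0,-0.0,7],[1.62,0.0,0.0,-0.0,-0.0,-0.0,7]]
[[1.62,-0.0,0.0,-0.0,-0.0,-0.0,7],[1.62,0.0,0.0,-0.0,-0.0,-0.0,7],[1.62,0.0,0.0,-0.0,-0.0,-0.0,7],[1.62,0.0,0.0,-0.0,-0.0,-0.0,7],[1.62,0.0,0.0,-0.0,-0.0,-0.0,7]]
[[1.62,0.0,0.0,-0.0,-0.0,-0.0,7],[1.62,0.0,0.0,-0.0,-0.0,-0.0,7],[1.62,-0.0,0.0,-0.0,-0.0,-0.0,7],[1.62,0.0,0.0,-0.0,-0.0,-0.0,7],[1.62,0.0,0.0,-0.0,-0.0,-0.0,7]]
[[1.3,-0.0,-0.0,0.0,0.0,0.0,7],[1.3,0.0,0.0,0.0,0.0,0.0,7],[1.3,-0.0,-0.0,0.0,0.0,0.0,7],[1.3,0.0,0.0,-0.0,0.0,0.0,7],[1.3,-0.0,-0.0,0.0,0.0,0.0,7]]
```

{"method": "step_arm", "body": {"motion": [[[0.8,-0.1,0.1,0,0,0,7],[0.8,-0.1,0.1,0,0,0,7],[0.8,-0.1,0.1,0,0,0,7],[1,0,0,0,0,0,7],[1.4,0,0,0,0,0,7]]]}}

```text
clock: 3.1
eef_pos: [0.5668, -0.4017, 0.0124]
orientation: [0.776, 0.631, 0.002, 0.005]
contact_force: [-0.1, -0.3, -0.2]
opening: 0.0699
```

{"method": "step_arm", "body": {"motion": [[[1.6,0,0,0,0,0,7],[1.6,0,0,0,0,0,7],[1.6,0,0,0,0,0,7],[1.6,0,0,0,0,0,7],[1.6,0,0,0,0,0,7]]]}}

```text
clock: 3.6
eef_pos: [0.5851, -0.3157, 0.0131]
orientation: [0.776, 0.631, 0.002, 0.006]
contact_force: [1.0, -0.8, -0.2]
opening: 0.0702
```

{"method": "step_arm", "body": {"motion": [[[1.6,0,0,0,0,0,7],[1.6,0,0,0,0,0,7],[1.6,0,0,0,0,0,7],[1.6,0,0,0,0,0,7],[1,0,0,0,0,0,7]]]}}

```text
clock: 4.1
eef_pos: [0.6017, -0.2356, 0.013]
orientation: [0.775, 0.632, 0.002, 0.006]
contact_force: [-0.7, -1.3, 0.2]
opening: 0.0701
```

```bash
python3 - <<'E'
from h import *
show()
C=np.array([.6245,-.117]);M=np.array([.571,-.366]);d=(C-M)/np.linalg.norm(C-M);psi=np.degrees(np.arctan2(d[1],d[0]))
o=ori(psi,0)
plan([(np.r_[C-d*.062,.007],o,5)],7)
im=grab_frame("top"); cv2.imwrite("pics/push.png",cv2.resize(im[110:290,250:500],None,fx=3,fy=3))
E
```

```text
4.1 [ 0.6017 -0.2356  0.013 ] [0.7753 0.6316 0.0018 0.0059] q [-0.5596  0.5446  1.531  -0.0005  1.0538 -0.3558] F [-0.7224 -1.2781  0.1619] op 0.0701
[[1.18,-0.04,0.11,0.13,0.05,0.09,7],[1.18,-0.05,0.12,0.13,0.05,0.09,7],[1.18,-0.05,0.12,0.13,0.05,0.09,7],[1.18,-0.05,0.12,0.13,0.05,0.09,7],[1.18,-0.05,0.12,0.13,0.05,0.09,7]]
```

View pics/push.png

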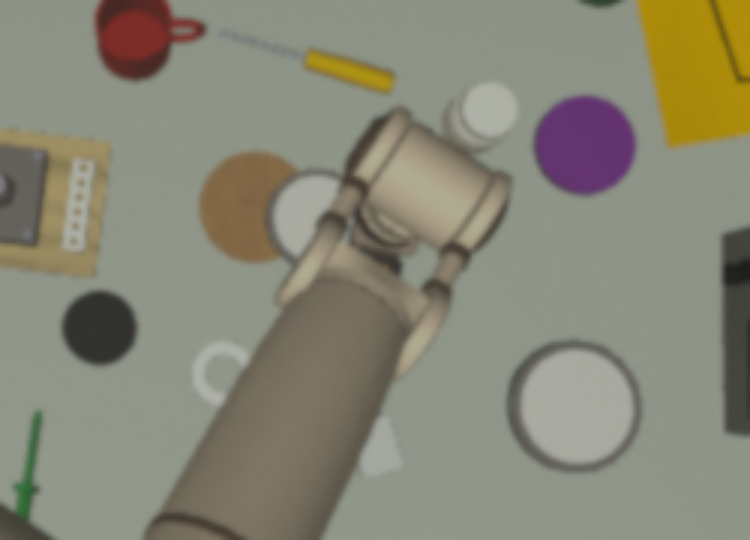

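The crop shows the mirror at crop (320,215), riding ahead of the fingers and already overlapping the card at (255,207). The bystanders haven't moved. I'll lower the fingers slightly and finish slowly.

{"method": "step_arm", "body": {"motion": [[[1.2,0,0.25,0.2,0,0,7],[1.2,0,0.25,0.2,0,0,7],[1.2,0,0.1,0.2,0,0,7],[1,0,0.1,0,0,0,7],[0.5,0,0,0,0,0,7]]]}}

```text
clock: 4.65
eef_pos: [0.6142, -0.1828, 0.0066]
orientation: [0.775, 0.631, -0.002, 0.003]
contact_force: [-0.2, -2.2, 1.0]
opening: 0.07
```

```bash
cat >> h.py <<'E'
def mirror_fit(cam,g,r=.055,z=.016):
    "fit face disc outline by brightness inside minus just outside"
    from scipy.optimize import minimize
    im=cv2.GaussianBlur(cv2.cvtColor(grab_frame(cam),cv2.COLOR_BGR2HSV),(3,3),0).astype(np.float32)[...,1]
    a=np.linspace(0,2*np.pi,120)
    def s(c,k):
        P=np.array([proj(cam,[c[0]+k*np.cos(t),c[1]+k*np.sin(t),z]) for t in a],np.float32)
        return cv2.remap(im,P[:,0].reshape(1,-1),P[:,1].reshape(1,-1),cv2.INTER_LINEAR)
    return s
E
python3 - <<'E'
from h import *
show()
C=np.array([.6245,-.117]);M=np.array([.571,-.366]);d=(C-M)/np.linalg.norm(C-M);psi=np.degrees(np.arctan2(d[1],d[0]))
o=ori(psi,0)
plan([(np.r_[C-d*.0545,.007],o,4)],7)
im=grab_frame("side"); cv2.imwrite("pics/push2.png",cv2.resize(im[100:260,220:430],None,fx=3.5,fy=3.5))
for c in("top","side"):
  grab_frame(c); print([(np.round(x["at"],3).tolist(),round(x["conf"],2)) for x in pinpoint("mirror",c)])
E
```

```text
4.65 [ 0.6142 -0.1828  0.0066] [ 0.7754  0.6315 -0.0017  0.0032] q [-0.4746  0.5484  1.5403 -0.0066  1.0483 -0.2674] F [-0.2422 -2.1978  0.991 ] op 0.07
[[0.3,-0.09,-0.01,0.04,0.1,0.11,7],[0.3,-0.09,-0.01,0.04,0.1,0.11,7],[0.3,-0.09,-0.01,0.04,0.1,0.11,7],[0.3,-0.09,-0.01,0.04,0.1,0.11,7]]
[([0.7, -0.479, -0.002], 0.92), ([0.625, -0.13, 0.001], 0.68), ([0.415, -0.466, -0.005], 0.56)]
[([0.626, -0.133, 0.002], 0.86), ([0.702, -0.475, -0.004], 0.67), ([0.368, -0.25, 0.002], 0.47), ([0.803, 0.02, 0.002], 0.32)]
```

View pics/push2.png

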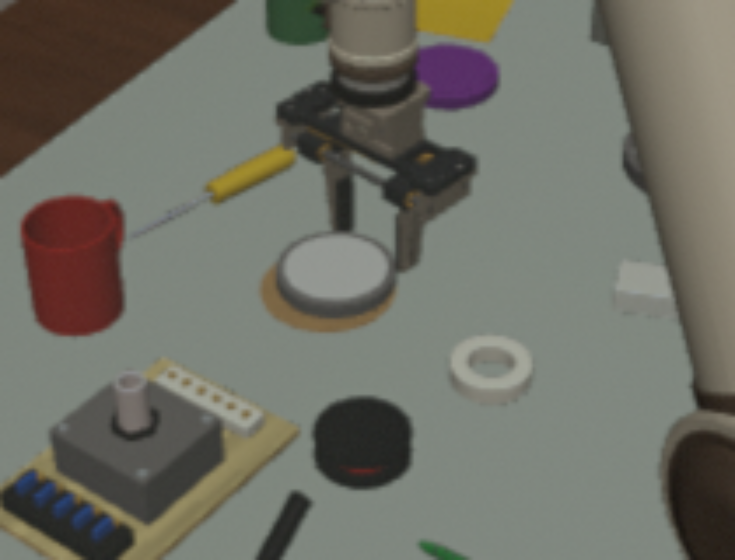

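The crop shows the mirror on the card but about 14 mm short: brown still shows on its near-left side. I'll push it on with a small sideways correction.

{"method": "step_arm", "body": {"motion": [[[0.4,-0.1,0,0,0,0,7],[0.4,-0.1,0,0,0,0,7],[0.3,-0.1,0,0,0,0,7],[0.3,-0.1,0,0,0,0,7],[0,0,0,0,0,0,7]]]}}

```text
clock: 5.4
eef_pos: [0.6124, -0.1695, 0.0063]
orientation: [0.776, 0.63, -0.002, 0.003]
contact_force: [0.3, -0.8, -0.8]
opening: 0.0702
```

```bash
python3 - <<'E'
from h import *
show()
for c in("side","top"):
  grab_frame(c); print([(np.round(x["at"],3).tolist(),round(x["conf"],2)) for x in pinpoint("mirror",c)])
E
```

```text
5.4 [ 0.6124 -0.1695  0.0063] [ 0.7763  0.6304 -0.0017  0.0033] q [-0.4567  0.5371  1.5576 -0.0068  1.0422 -0.2467] F [ 0.287  -0.8341 -0.8249] op 0.0702
[([0.701, -0.474, -0.002], 0.81), ([0.626, -0.122, 0.001], 0.55)]
[([0.698, -0.485, 0.0], 0.97), ([0.626, -0.119, 0.003], 0.75), ([0.416, -0.468, -0.002], 0.63)]
```

{"method": "step_arm", "body": {"motion": [[[-2,0,0,0,0,0,7],[-3,0,0,0,0,0,7],[-3,0,-2,0,0,0,7],[-3,0,-4,0,0,0,7],[-3,0,-4,0,0,0,7]]]}}

```text
clock: 6.1
eef_pos: [0.5782, -0.3022, 0.1001]
orientation: [0.774, 0.633, -0.004, -0.007]
contact_force: [1.5, -0.8, 0.6]
opening: 0.0698
```

```bash
python3 - <<'E'
from h import *
show()
for c in("side","top"):
  im=grab_frame(c); u,v=proj(c,[.624,-.118,0]).astype(int); k=30
  o=cv2.resize(im[v-k:v+k,u-k:u+k],None,fx=6,fy=6,interpolation=cv2.INTER_CUBIC)
  for (x,y,z,r,col) in((.6245,-.117,.016,.055,(0,255,0)),(.6245,-.117,0,.062,(0,0,255))):
    P=np.array([(proj(c,[x+r*np.cos(t),y+r*np.sin(t),z])-[u-k,v-k]+.5)*6-.5 for t in np.linspace(0,6.28,60)]).astype(int)
    cv2.polylines(o,[P],True,col,1)
  if c=="side": a=o
cv2.imwrite("pics/cen.png",np.hstack([a,o]))
R=ori(78,0)
E
```

```text
6.1 [ 0.5782 -0.3022  0.1001] [ 0.7744  0.6327 -0.0036 -0.0067] q [-0.6645  0.4675  1.4478 -0.0043  1.2411 -0.4624] F [ 1.4522 -0.8086  0.5881] op 0.0698
```

View pics/cen.png

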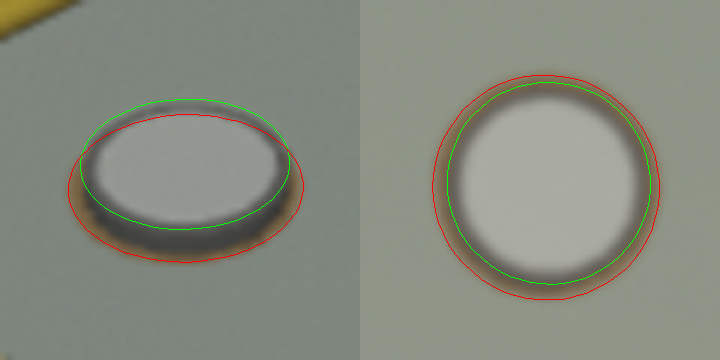

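The overlays in both views match: an even brown ring shows around the mirror in the right (top) crop, so it's centred to about 2 mm. Next is the gauge.

```bash
python3 - <<'E'
from h import *
o=ori(78.3,0)
plan([([.57,-.24,.22],o,3),([.429,.251,.2],o,12)],9.1)
E
```

```text
[[2.13,-0.85,-3.78,-0.04,0.09,-0.01,9.1],[2.13,-0.85,-3.78,-0.04,0.09,-0.01,9.1],[2.14,-0.85,-3.77,-0.04,0.09,-0.01,9.1],[3.77,-1.98,0.17,-0.0,0.0,0.0,9.1],[3.77,-1.98,0.17,-0.0,0.0,0.0,9.1]]
[[3.77,-1.98,0.17,-0.0,0.0,0.0,9.1],[3.77,-1.98,0.17,-0.0,0.0,0.0,9.1],[3.77,-1.98,0.17,-0.0,0.0,0.0,9.1],[3.77,-1.98,0.17,-0.0,0.0,0.0,9.1],[3.77,-1.98,0.17,-0.0,0.0,0.0,9.1]]
[[3.77,-1.98,0.17,-0.0,0.0,0.0,9.1],[3.77,-1.98,0.17,-0.0,0.0,0.0,9.1],[3.77,-1.98,0.17,-0.0,0.0,0.0,9.1],[3.77,-1.98,0.17,-0.0,0.0,0.0,9.1],[3.77,-1.98,0.17,-0.0,0.0,0.0,9.1]]
```

{"method": "step_arm", "body": {"motion": [[[2.1,-0.8,-3.8,0,0,0,9.1],[2.1,-0.8,-3.8,0,0,0,9.1],[2.1,-0.8,-3.8,0,0,0,9.1],[3.8,-2,0.2,0,0,0,9.1],[3.8,-2,0.2,0,0,0,9.1]]]}}

```text
clock: 6.7
eef_pos: [0.5465, -0.1572, 0.2173]
orientation: [0.778, 0.628, -0.002, -0.002]
contact_force: [0.2, 1.5, -0.2]
opening: 0.0908
```

{"method": "step_arm", "body": {"motion": [[[3.8,-2,0.2,0,0,0,9.1],[3.8,-2,0.2,0,0,0,9.1],[3.8,-2,0.2,0,0,0,9.1],[3.8,-2,0.2,0,0,0,9.1],[3.8,-2,0.2,0,0,0,9.1]]]}}

```text
clock: 7.2
eef_pos: [0.4839, 0.0601, 0.2045]
orientation: [0.779, 0.627, -0.002, -0.004]
contact_force: [0.9, 0.1, -0.7]
opening: 0.091
```

{"method": "step_arm", "body": {"motion": [[[3.8,-2,0.2,0,0,0,9.1],[3.8,-2,0.2,0,0,0,9.1],[3.8,-2,0.2,0,0,0,9.1],[3,-2,0.2,0,0,0,9.1],[0,0,0,0,0,0,9.1]]]}}

```text
clock: 7.7
eef_pos: [0.4274, 0.2298, 0.1928]
orientation: [0.776, 0.63, -0.004, -0.007]
contact_force: [-0.3, -0.7, -0.1]
opening: 0.0908
```

```bash
python3 - <<'E'
from h import *
show()
im=grab_frame("side")
for q in("gauge","gauge_tip","rest"): print(q,[(np.round(x["at"],3).tolist(),round(x["conf"],2)) for x in pinpoint(q,"side")])
c=np.array([.4355,.281,.09]);h=np.array([np.cos(np.radians(78.3)),np.sin(np.radians(78.3)),0])
d=(-h+[0,0,1])/2**.5
o=cv2.resize(im[210:330,230:350],None,fx=5,fy=5,interpolation=cv2.INTER_CUBIC)
for k in(-.08,0,.008,.043,.078):
    cv2.circle(o,tuple(((proj("side",c+d*k)-[230,210]+.5)*5).astype(int)),3,(0,255,0),-1)
cv2.imwrite("pics/g.png",o)
R=ori(78.3,0)
plan([([.429,.251,.150],R,3),([.429,.251,.101],R,5)],9.1)
E
```

```text
7.7 [0.4274 0.2298 0.1928] [ 0.7765  0.6301 -0.0041 -0.0069] q [ 0.2375 -0.0507  1.8586  0.0092  1.3471  0.4427] F [-0.2995 -0.7185 -0.0623] op 0.0908
gauge [([0.322, 0.119, 0.012], 0.7), ([0.435, 0.279, 0.089], 0.6)]
gauge_tip [([0.397, 0.112, 0.003], 0.84), ([0.451, 0.335, 0.032], 0.7)]
rest [([0.435, 0.282, -0.004], 0.63)]
[[0.82,-0.2,1.46,-0.26,-0.03,-0.18,9.1],[0.82,-0.21,1.46,-0.26,-0.03,-0.18,9.1],[0.82,-0.21,1.46,-0.26,-0.03,-0.18,9.1],[0.0,-0.0,0.98,0.0,0.0,0.0,9.1],[0.0,-0.0,0.98,0.0,0.0,0.0,9.1]]
[[0.0,-0.0,0.98,0.0,0.0,0.0,9.1],[0.0,-0.0,0.98,0.0,0.0,0.0,9.1],[0.0,-0.0,0.98,0.0,0.0,0.0,9.1]]
```

View pics/g.png

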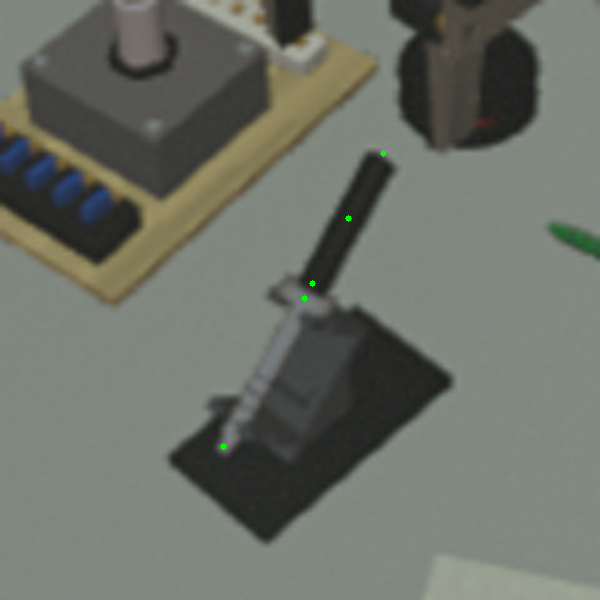

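The overlay shows my gauge model lying on the rod: tip (223,447), collar (305,298), handle end (383,153). Next I'll descend and grip.

{"method": "step_arm", "body": {"motion": [[[0.8,-0.2,1.5,-0.3,0,-0.2,9.1],[0.8,-0.2,1.5,-0.3,0,-0.2,9.1],[0.7,-0.2,1.5,-0.3,0,-0.2,9.1],[0,0,1.2,0,0,0,9.1],[0,0,1.2,0,0,0,9.1]]]}}

```text
clock: 8.4
eef_pos: [0.435, 0.2443, 0.1248]
orientation: [0.779, 0.628, 0.004, 0.003]
contact_force: [-0.3, 0.2, -0.1]
opening: 0.091
```

```bash
python3 - <<'E'
from h import *
show()
plan([([.429,.251,.101],ori(78.3,0),3)],9.1)
E
```

```text
8.4 [0.435  0.2443 0.1248] [0.7786 0.6275 0.0042 0.0027] q [ 0.2701  0.0434  1.9065 -0.0017  1.1819  0.4848] F [-0.3224  0.1804 -0.0575] op 0.091
[[0.17,-0.25,0.79,0.18,-0.06,-0.19,9.1],[0.17,-0.25,0.79,0.18,-0.06,-0.19,9.1],[0.18,-0.24,0.79,0.18,-0.06,-0.19,9.1]]
```

{"method": "step_arm", "body": {"motion": [[[0.2,-0.3,0.8,0.2,0,-0.2,9.1],[0.2,-0.3,0.8,0.2,0,-0.2,9.1],[0.2,-0.2,0.8,0.2,0,-0.2,9.1],[0,0,0,0,0,0,4],[0,0,0,0,0,0,2.5]]]}}

```text
clock: 8.9
eef_pos: [0.4281, 0.2504, 0.0974]
orientation: [0.776, 0.631, -0.001, -0.002]
contact_force: [-0.2, -0.4, -0.5]
opening: 0.0769
```

```bash
python3 - <<'E'
from h import *
show()
E
```

```text
8.9 [0.4281 0.2504 0.0974] [ 0.776   0.6307 -0.0008 -0.0022] q [0.2827 0.0826 1.9251 0.0038 1.1371 0.487 ] F [-0.168  -0.3613 -0.5119] op 0.0769
```

{"method": "step_arm", "body": {"motion": [[[0,0,-0.3,0,0,0,0],[0,0,0,0,0,0,0],[0,0,0,0,0,0,0],[0,0,0,0,0,0,0],[0,0,0,0,0,0,0]]]}}

```text
clock: 9.4
eef_pos: [0.4295, 0.2509, 0.1026]
orientation: [0.776, 0.631, 0.001, -0.001]
contact_force: [-0.7, 0.4, -0.4]
opening: 0.0372
```

{"method": "step_arm", "body": {"motion": [[[0,0,0,0,0,0,0],[0,0,0,0,0,0,0],[0,0,0,0,0,0,0],[0,0,0,0,0,0,0],[0,0,0,0,0,0,0]]]}}

```text
clock: 9.9
eef_pos: [0.4295, 0.2509, 0.1026]
orientation: [0.776, 0.631, 0.001, -0.001]
contact_force: [0.3, 1.1, 0.7]
opening: 0.0151
```

```bash
python3 - <<'E'
from h import *
show()
E
```

```text
9.9 [0.4295 0.2509 0.1026] [ 0.7759  0.6308  0.001  -0.0015] q [0.2829 0.0758 1.9208 0.0039 1.1443 0.487 ] F [0.3473 1.0646 0.6806] op 0.0151
```

{"method": "step_arm", "body": {"motion": [[[0,0,-1,0,0,0,0],[0,0,-2,0,0,0,0],[0,0,-2.5,0,0,0,0],[0,0,-3,0,0,0,0],[0,0,-3.5,0,0,0,0]]]}}

```text
clock: 10.4
eef_pos: [0.4247, 0.2489, 0.2218]
orientation: [0.776, 0.631, -0.006, -0.004]
contact_force: [0.4, 0.7, -2.4]
opening: 0.0149
```

{"method": "step_arm", "body": {"motion": [[[0,0,-3.5,0,0,0,0],[0,0,-3.5,0,0,0,0],[0,0,-2,0,0,0,0],[0,0,0,0,0,0,0]]]}}

```text
clock: 10.8
eef_pos: [0.427, 0.2491, 0.323]
orientation: [0.776, 0.631, -0.001, -0.002]
contact_force: [0.1, -0.3, -1.3]
opening: 0.0153
```

```bash
cat >> h.py <<'E'
def rod(p,R,ax=.044,ang=45.):
    """expected rod: axis tip->handle and collar centre; in tool frame axis=(-sin,0,-cos) at ang from -z"""
    a=np.radians(ang); d=R.apply([-np.sin(a),0,-np.cos(a)]); g=p-R.apply([0,0,.019]); return g-d*ax,d
def overlay(cam,fn,ax=.044,ang=45.,k=60,s=5):
    im=grab_frame(cam); p,R,_=cur(); c,d=rod(p,R,ax,ang); u,v=np.clip(proj(cam,c).astype(int),[k,k],[639-k,399-k])
    o=cv2.resize(im[v-k:v+k,u-k:u+k],None,fx=s,fy=s,interpolation=cv2.INTER_CUBIC)
    for t in(-.08,0,.008,.078): cv2.circle(o,tuple(((proj(cam,c+d*t)-[u-k,v-k]+.5)*s).astype(int)),2,(0,255,0),-1)
    cv2.imwrite("pics/"+fn,o); return c,d
E
python3 - <<'E'
from h import *
show()
print(overlay("side","lift.png"))
for c in("side","top"):
  grab_frame(c)
  for q in("gauge","gauge_tip"): print(c,q,[(np.round(x["at"],3).tolist(),round(x["conf"],2)) for x in pinpoint(q,c)])
p,R,_=cur();c,d=rod(p,R);print("tip",c-.08*d)
# insertion orientation: tool x heading 14+180 incl offset: use arm plane heading
q=get_state()["qpos"]; T=np.array([.626,.1585]); 
lat=[np.linalg.norm(p[:2])*np.sin(np.arctan2(p[1],p[0])-q[0])]; j1=np.arctan2(T[1],T[0])-np.arcsin(lat[0]/np.linalg.norm(T)); print("lat",lat,"heading",np.degrees(j1))
psi=np.degrees(j1)+180; Ri=ori(psi,-45); cc,dd=rod(np.zeros(3),Ri); print("d",dd)
pin=np.r_[T,.26]-cc; print("tcp above tube",pin, psi)
plan([(pin,Ri,18)],0)
E
```

```text
10.8 [0.427  0.2491 0.323 ] [ 0.7759  0.6309 -0.0014 -0.002 ] q [ 0.2815 -0.102   1.6514  0.0026  1.5964  0.487 ] F [ 0.0678 -0.2567 -1.271 ] op 0.0153
(array([0.4328, 0.2795, 0.3093]), array([-0.1395, -0.6928,  0.7076]))
side gauge [([0.433, 0.28, 0.309], 0.67), ([0.32, 0.12, 0.014], 0.61)]
side gauge_tip [([0.443, 0.333, 0.252], 0.81), ([0.398, 0.109, 0.005], 0.66)]
top gauge [([0.318, 0.119, 0.013], 0.58), ([0.429, 0.279, 0.305], 0.57)]
top gauge_tip [([0.399, 0.108, 0.008], 0.54), ([0.805, 0.016, -0.003], 0.36), ([0.649, 0.426, -0.005], 0.33)]
tip [0.4419 0.3343 0.2484]
lat [np.float64(0.12074316633920948)] heading 3.4317993743267112
d [-0. -0.  1.]
tcp above tube [0.6394 0.1593 0.2906] 183.43179937432672
[[-0.24,1.27,0.13,-2.32,-1.77,-5.49,0],[-0.36,1.23,0.19,-2.32,-1.77,-5.49,0],[-0.47,1.19,0.26,-2.32,-1.77,-5.49,0],[-0.57,1.12,0.32,-2.32,-1.77,-5.49,0],[-0.66,1.05,0.38,-2.32,-1.77,-5.49,0]]
[[-0.75,0.97,0.44,-2.32,-1.77,-5.49,0],[-0.82,0.87,0.51,-2.32,-1.77,-5.49,0],[-0.88,0.77,0.56,-2.32,-1.77,-5.49,0],[-0.93,0.66,0.62,-2.32,-1.77,-5.49,0],[-0.97,0.54,0.68,-2.32,-1.77,-5.49,0]]
[[-0.99,0.42,0.73,-2.32,-1.77,-5.49,0],[-1.0,0.29,0.77,-2.32,-1.77,-5.49,0],[-1.0,0.16,0.81,-2.32,-1.77,-5.49,0],[-0.99,0.04,0.85,-2.32,-1.77,-5.49,0],[-0.96,-0.09,0.87,-2.32,-1.77,-5.49,0]]
[[-0.91,-0.22,0.9,-2.32,-1.77,-5.49,0],[-0.86,-0.34,0.91,-2.32,-1.77,-5.49,0],[-0.79,-0.46,0.92,-2.32,-1.77,-5.49,0]]
```

View pics/lift.png

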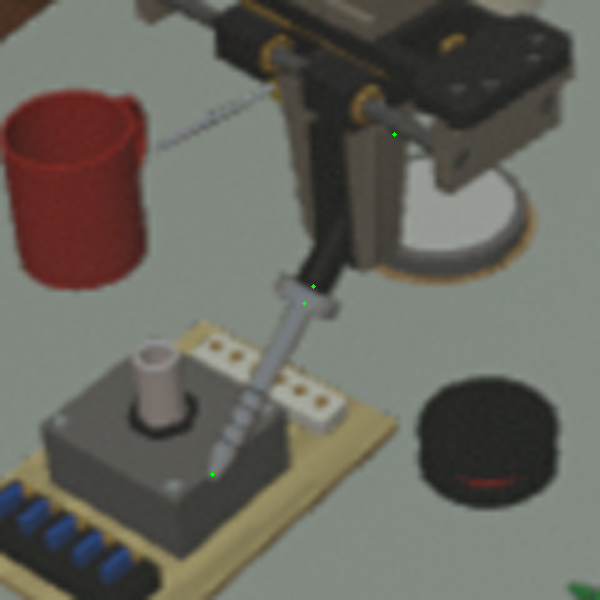

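The gauge is held as modelled: overlay points at the tip (212,474) and collar (305,303) lie on the rod. Next I'll turn it upright above the tube.

{"method": "step_arm", "body": {"motion": [[[-0.2,1.3,0.1,-2.3,-1.8,-5.5,0],[-0.4,1.2,0.2,-2.3,-1.8,-5.5,0],[-0.5,1.2,0.3,-2.3,-1.8,-5.5,0],[-0.6,1.1,0.3,-2.3,-1.8,-5.5,0],[-0.7,1,0.4,-2.3,-1.8,-5.5,0]]]}}

```text
clock: 11.65
eef_pos: [0.4845, 0.2214, 0.3046]
orientation: [0.59, 0.798, -0.006, 0.122]
contact_force: [0.1, -0.2, -1.6]
opening: 0.0155
```

{"method": "step_arm", "body": {"motion": [[[-0.75,1,0.4,-2.3,-1.8,-5.5,0],[-0.8,0.9,0.5,-2.3,-1.8,-5.5,0],[-0.9,0.8,0.6,-2.3,-1.8,-5.5,0],[-0.9,0.7,0.6,-2.3,-1.8,-5.5,0],[-1,0.5,0.7,-2.3,-1.8,-5.5,0]]]}}

```text
clock: 12.15
eef_pos: [0.5454, 0.198, 0.2908]
orientation: [0.355, 0.904, -0.004, 0.237]
contact_force: [0.2, -0.7, -0.8]
opening: 0.0153
```

{"method": "step_arm", "body": {"motion": [[[-1,0.4,0.7,-2.3,-1.8,-5.5,0],[-1,0.3,0.8,-2.3,-1.8,-5.5,0],[-1,0.2,0.8,-2.3,-1.8,-5.5,0],[-1,0,0.8,-2.3,-1.8,-5.5,0],[0,0,0,0,0,0,0]]]}}

```text
clock: 12.65
eef_pos: [0.5914, 0.1787, 0.2763]
orientation: [0.147, 0.939, -0.002, 0.312]
contact_force: [-0.6, -0.5, -1.8]
opening: 0.0156
```

```bash
cat >> h.py <<'E'
T=np.array([.626,.1585]); Ri=ori(183.4,-45)
def tube_tcp(zc,ax=.044): return np.r_[T,zc]-rod(np.zeros(3),Ri,ax)[0]
E
python3 - <<'E'
from h import *
show()
print(rod(*cur()[:2]))
plan([(tube_tcp(.24),Ri,5)],0)
E
```

```text
12.65 [0.5914 0.1787 0.2763] [ 0.1466  0.9388 -0.0019  0.3117] q [ 0.2118 -0.1648  1.9212 -0.3029  0.8081 -0.9041] F [-0.6364 -0.4615 -1.7591] op 0.0156
(array([0.5748, 0.1861, 0.2483]), array([ 0.1259, -0.1267,  0.9839]))
[[-0.77,-0.12,0.69,-1.78,-1.61,-3.62,0],[-0.74,-0.19,0.71,-1.78,-1.61,-3.62,0],[-0.71,-0.25,0.72,-1.78,-1.61,-3.62,0],[-0.67,-0.32,0.73,-1.78,-1.61,-3.62,0],[-0.63,-0.38,0.74,-1.78,-1.61,-3.62,0]]
```

{"method": "step_arm", "body": {"motion": [[[-0.8,-0.1,0.7,-1.8,-1.6,-3.6,0],[-0.7,-0.2,0.7,-1.8,-1.6,-3.6,0],[-0.7,-0.3,0.7,-1.8,-1.6,-3.6,0],[-0.7,-0.3,0.7,-1.8,-1.6,-3.6,0],[-0.6,-0.4,0.7,-1.8,-1.6,-3.6,0]]]}}

```text
clock: 13.15
eef_pos: [0.6368, 0.1612, 0.2674]
orientation: [-0.028, 0.925, 0.015, 0.38]
contact_force: [0.5, 0.1, -1.6]
opening: 0.0154
```

```bash
python3 - <<'E'
from h import *
show()
print(rod(*cur()[:2]))
plan([(tube_tcp(.21),Ri,3)],0)
E
```

```text
13.15 [0.6368 0.1612 0.2674] [-0.0279  0.9246  0.015   0.3796] q [ 0.0614 -0.1819  2.0151  0.0117  0.529  -1.5774] F [ 0.4794  0.1178 -1.5912] op 0.0154
(array([0.6232, 0.1605, 0.237 ]), array([ 0.0065, -0.0062,  1.    ]))
[[0.57,-0.07,0.69,0.14,-0.12,-0.04,0],[0.57,-0.07,0.69,0.14,-0.12,-0.04,0],[0.57,-0.07,0.69,0.14,-0.12,-0.04,0]]
```

{"method": "step_arm", "body": {"motion": [[[0.6,-0.1,0.7,0.1,-0.1,0,0],[0.6,-0.1,0.7,0.1,-0.1,0,0],[0.6,-0.1,0.7,0.1,-0.1,0,0],[0.6,0,0.6,0,0,0,0],[0,0,0,0,0,0,0]]]}}

```text
clock: 13.65
eef_pos: [0.6362, 0.1595, 0.2242]
orientation: [-0.022, 0.926, 0.014, 0.377]
contact_force: [0.2, -0.9, -0.9]
opening: 0.015
```

```bash
python3 - <<'E'
from h import *
show()
print(overlay("side","ins.png"))
for c in("side","top"):
  grab_frame(c)
  for q in("gauge","gauge_tip","tube_mouth"): print(c,q,[(np.round(x["at"],3).tolist(),round(x["conf"],2)) for x in pinpoint(q,c)])
plan([(tube_tcp(.185),Ri,1),(tube_tcp(.165),Ri,2)],0)
E
```

```text
13.65 [0.6362 0.1595 0.2242] [-0.0224  0.9258  0.014   0.377 ] q [ 0.062  -0.13    2.0573 -0.001   0.4406 -1.5566] F [ 0.1563 -0.908  -0.9444] op 0.015
(array([0.6229, 0.1591, 0.1948]), array([ 0.0107, -0.0085,  0.9999]))
side gauge [([0.323, 0.12, 0.013], 0.76), ([0.624, -0.118, 0.002], 0.71), ([0.625, 0.162, 0.194], 0.59)]
side gauge_tip [([0.395, 0.112, 0.005], 0.63), ([0.626, 0.158, 0.116], 0.55), ([0.437, -0.086, 0.001], 0.39)]
side tube_mouth [([0.629, 0.155, 0.096], 0.79)]
top gauge [([0.316, 0.117, 0.014], 0.43), ([0.625, 0.159, 0.2], 0.36)]
top gauge_tip [([0.399, 0.112, 0.012], 0.67)]
top tube_mouth [([0.628, 0.157, 0.102], 0.8)]
[[0.73,0.01,0.97,0.06,-0.37,-0.65,0],[0.71,-0.0,0.71,0.0,0.0,0.0,0],[0.71,-0.0,0.71,0.0,0.0,0.0,0]]
```

View pics/ins.png

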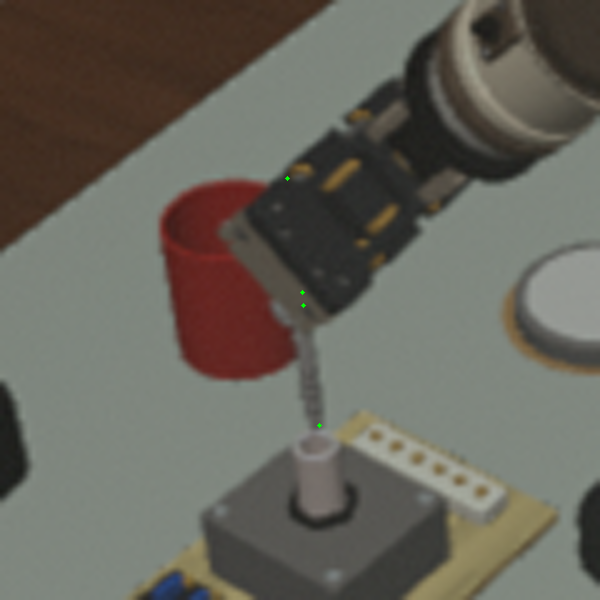

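The rod hangs upright over the tube mouth: tip at (318,428), mouth at (317,440). Joint 5 drops as I go down, so I'll check its limit before inserting.

```bash
cat > kin.py <<'E'
import numpy as np
from scipy.optimize import least_squares
D=np.array([[.249,-.518,.2146,.1584,1.597,1.3862],[.5628,-.4488,.119,.5989,1.2237,1.3135],[.5576,-.4488,.0102,.7121,1.2841,1.1442],[.6017,-.2356,.013,.5446,1.531,1.0538],[.4281,.2504,.0974,.0826,1.9251,1.1371],[.427,.2491,.323,-.102,1.6514,1.5964],[.6362,.1595,.2242,-.13,2.0573,.4406],[.6368,.1612,.2674,-.1819,2.0151,.529]])
lat=.1207
def fk(k,j):
    H,a2,a3,L=k; a=j[...,0];b=a+j[...,1];c=b+j[...,2]
    return np.stack([a2*np.sin(a)+a3*np.sin(b)+L*np.sin(c),H+a2*np.cos(a)+a3*np.cos(b)+L*np.cos(c)],-1)
rz=lambda P:np.stack([np.sqrt(P[...,0]**2+P[...,1]**2-lat**2),P[...,2]],-1)
s=least_squares(lambda k:(fk(k,D[:,3:])-rz(D[:,:3])).ravel(),[.2,.4,.4,.3]); K=s.x
def ik(P,tilt,j0=(0,2,.5)):
    r=least_squares(lambda j:np.r_[fk(K,j)-rz(np.asarray(P)),j.sum()-np.radians(180-tilt)],j0); return r.x,np.abs(r.fun).max()
E
python3 - <<'E'
from kin import *
from h import tube_tcp
print(K,np.abs(s.fun).max())
for z in(.195,.15,.10): print(z,ik(tube_tcp(z),45))
# final poses: grasp radius variants
for t in(45,):
  for dx in(.50,.52,.54): print(dx,ik([dx,-.11,.09],t))
E
```

```text
[0.256  0.3692 0.5098 0.3119] 0.010289492453700866
0.195 (array([-0.1395,  2.0618,  0.4338]), np.float64(1.8226697928724889e-10))
0.15 (array([-0.0847,  2.1079,  0.333 ]), np.float64(9.42744771137427e-11))
0.1 (array([-0.0068,  2.1454,  0.2176]), np.float64(8.51695836079358e-09))
0.5 (array([-0.4063,  2.5695,  0.1929]), np.float64(3.393396674766791e-12))
0.52 (array([-0.3269,  2.5152,  0.1679]), np.float64(1.454392162258955e-14))
0.54 (array([-0.2544,  2.4613,  0.1493]), np.float64(1.2574965291278772e-08))
```

```bash
sed -i 's/^T=np.array.*; Ri=/T=np.array([.627,.157]); Ri=/' h.py; python3 - <<'E'
from h import *
p,R,_=cur(); c,d=rod(p,R); u,v=np.clip(proj("side",c).astype(int),[60,60],[579,339])
print("mouth",ray("side",[u-60+317/5-.1,v-60+440/5-.1],.1),"tip pred",c-.08*d)
plan([(tube_tcp(.185),Ri,2),(tube_tcp(.165),Ri,3)],0)
E
```

```text
mouth [0.6302 0.1564 0.1   ] tip pred [0.6236 0.1592 0.1171]
[[0.33,-0.07,0.52,0.03,-0.19,-0.32,0],[0.33,-0.07,0.52,0.03,-0.19,-0.32,0],[0.47,-0.0,0.47,0.0,0.0,0.0,0],[0.47,-0.0,0.47,0.0,0.0,0.0,0],[0.47,-0.0,0.47,0.0,0.0,0.0,0]]
```

{"method": "step_arm", "body": {"motion": [[[0.2,-0.1,0.55,0,-0.2,-0.3,0],[0,-0.1,0.4,0,-0.2,-0.3,0],[0,0,0,0,0,0,0]]]}}

```text
clock: 14.4
eef_pos: [0.6437, 0.1571, 0.2192]
orientation: [-0.028, 0.923, 0.012, 0.383]
contact_force: [0.0, -0.5, -1.3]
opening: 0.0151
```

```bash
python3 - <<'E'
from h import *
show(); c,d=rod(*cur()[:2]); print(c,d,c-.08*d)
plan([(tube_tcp(.178),Ri,2),(tube_tcp(.16),Ri,3)],0)
E
```

```text
14.4 [0.6437 0.1571 0.2192] [-0.0275  0.9231  0.0118  0.3833] q [ 0.0557 -0.1093  2.0558  0.0085  0.4078 -1.5811] F [ 0.0217 -0.5145 -1.3081] op 0.0151
[0.6303 0.1563 0.1886] [-0.0018 -0.0007  1.    ] [0.6305 0.1564 0.1086]
[[0.49,0.04,0.26,0.02,0.05,-0.0,0],[0.49,0.04,0.26,0.02,0.05,-0.0,0],[0.42,-0.0,0.42,0.0,0.0,0.0,0],[0.42,-0.0,0.42,0.0,0.0,0.0,0],[0.42,-0.0,0.42,0.0,0.0,0.0,0]]
```

{"method": "step_arm", "body": {"motion": [[[0.4,0,0.25,0,0,0,0],[0.4,0,0.3,0,0,0,0],[0.4,0,0.4,0,0,0,0],[0.4,0,0.4,0,0,0,0],[0,0,0,0,0,0,0]]]}}

```text
clock: 14.9
eef_pos: [0.6413, 0.1568, 0.1954]
orientation: [-0.027, 0.923, 0.012, 0.383]
contact_force: [-0.2, 1.2, -1.8]
opening: 0.0152
```

```bash
python3 - <<'E'
from h import *
show(); c,d=rod(*cur()[:2]); print(c,d,c-.08*d)
plan([(tube_tcp(.105),Ri,10)],0)
im=grab_frame("side");cv2.imwrite("pics/in2.png",cv2.resize(im[150:290,190:330],None,fx=4,fy=4,interpolation=cv2.INTER_CUBIC))
E
```

```text
14.9 [0.6413 0.1568 0.1954] [-0.0274  0.9235  0.0117  0.3825] q [ 0.0556 -0.0801  2.08    0.0097  0.3563 -1.5823] F [-0.1823  1.1582 -1.835 ] op 0.0152
[0.6279 0.1561 0.1648] [ 0.     -0.0007  1.    ] [0.6279 0.1561 0.0848]
[[0.43,0.01,0.42,0.0,0.0,-0.0,0],[0.43,0.01,0.42,0.0,0.0,-0.0,0],[0.43,0.01,0.42,0.0,0.0,-0.0,0],[0.43,0.01,0.42,0.0,0.0,-0.0,0],[0.43,0.01,0.42,0.0,0.0,-0.0,0]]
[[0.43,0.01,0.42,0.0,0.0,-0.0,0],[0.43,0.01,0.42,0.0,0.0,-0.0,0],[0.43,0.01,0.42,0.0,0.0,-0.0,0],[0.43,0.01,0.42,0.0,0.0,-0.0,0],[0.43,0.01,0.42,0.0,0.0,-0.0,0]]
```

View pics/in2.png

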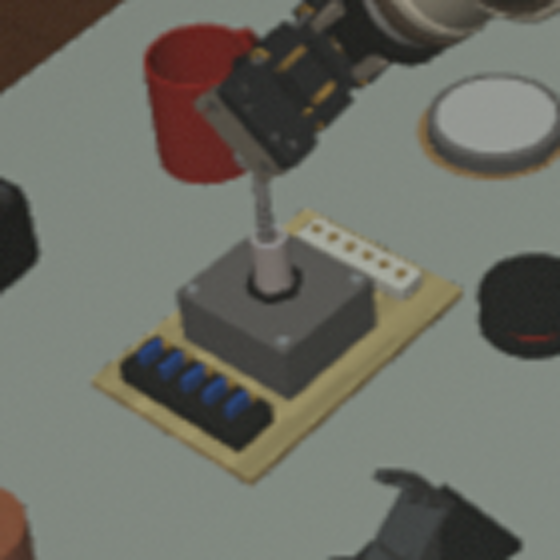

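The rod tip is inside the tube mouth, at about (267,240), with no side force. I'll continue down.

{"method": "step_arm", "body": {"motion": [[[0.5,0,0.5,0,0,0,0],[0.5,0,0.5,0,0,0,0],[0.5,0,0.5,0,0,0,0],[0.5,0,0.5,0,0,0,0],[0.4,0,0.4,0,0,0,0]]]}}

```text
clock: 15.45
eef_pos: [0.6421, 0.1571, 0.1605]
orientation: [-0.027, 0.923, 0.012, 0.384]
contact_force: [-1.1, 0.5, -2.5]
opening: 0.0151
```

```bash
python3 - <<'E'
from h import *
show(); c,d=rod(*cur()[:2]); print(c,d,c-.08*d)
plan([(tube_tcp(.1),Ri,6)],0)
E
```

```text
15.45 [0.6421 0.1571 0.1605] [-0.0275  0.923   0.0118  0.3837] q [ 0.0559 -0.0196  2.1025  0.0125  0.2708 -1.5851] F [-1.058   0.4754 -2.4603] op 0.0151
[0.6288 0.1563 0.1299] [-0.0025 -0.0009  1.    ] [0.629  0.1564 0.0499]
[[0.37,0.01,0.33,0.01,0.02,-0.0,0],[0.37,0.01,0.33,0.01,0.02,-0.0,0],[0.37,0.01,0.33,0.01,0.02,-0.0,0],[0.37,0.01,0.33,0.01,0.02,-0.0,0],[0.37,0.01,0.33,0.01,0.02,-0.0,0]]
[[0.37,0.01,0.33,0.01,0.02,-0.0,0]]
```

{"method": "step_arm", "body": {"motion": [[[0.4,0,0.35,0,0,0,0],[0.4,0,0.35,0,0,0,0],[0.4,0,0.35,0,0,0,0],[0.35,0,0.3,0,0,0,0],[0.2,0,0.2,0,0,0,0]]]}}

```text
clock: 15.95
eef_pos: [0.6405, 0.1569, 0.1343]
orientation: [-0.027, 0.923, 0.012, 0.383]
contact_force: [-0.9, 0.1, -1.2]
opening: 0.015
```

```bash
python3 - <<'E'
from h import *
show(); c,d=rod(*cur()[:2]); print(c,d,c-.08*d)
plan([(tube_tcp(.1),Ri,3)],0)
E
```

```text
15.95 [0.6405 0.1569 0.1343] [-0.0274  0.9231  0.0118  0.3833] q [ 0.0557  0.0263  2.1185  0.0159  0.2096 -1.5887] F [-0.9356  0.0572 -1.2054] op 0.015
[0.6272 0.1561 0.1037] [-0.0018 -0.0008  1.    ] [0.6273 0.1562 0.0237]
[[0.09,0.03,0.09,0.01,0.03,-0.0,0],[0.09,0.03,0.09,0.01,0.03,-0.0,0],[0.09,0.03,0.09,0.01,0.03,-0.0,0]]
```

{"method": "step_arm", "body": {"motion": [[[0.15,0,0.15,0,0,0,0],[0.15,0,0.15,0,0,0,0],[0.1,0,0.1,0,0,0,0]]]}}

```text
clock: 16.25
eef_pos: [0.642, 0.157, 0.1302]
orientation: [-0.027, 0.922, 0.012, 0.385]
contact_force: [-2.6, -0.0, 5.9]
opening: 0.0153
```

```bash
python3 - <<'E'
from h import *
show(); c,d=rod(*cur()[:2]); print(c,d,c-.08*d)
for q in("gauge","tube_mouth"):
  grab_frame("side"); print(q,[(np.round(x["at"],3).tolist(),round(x["conf"],2)) for x in pinpoint(q,"side")])
E
```

```text
16.25 [0.642  0.157  0.1302] [-0.0274  0.9223  0.0118  0.3854] q [ 0.0558  0.0379  2.1191  0.017   0.193  -1.5898] F [-2.5549 -0.0432  5.9025] op 0.0153
[0.6288 0.1562 0.0996] [-0.0062 -0.0011  1.    ] [0.6293 0.1563 0.0196]
gauge [([0.32, 0.119, 0.016], 0.59), ([0.435, 0.282, -0.0], 0.4)]
tube_mouth [([0.625, 0.156, 0.099], 0.63)]
```

{"method": "step_arm", "body": {"motion": [[[0.1,0,0.15,0,0,0,0],[0,0,0,0,0,0,0]]]}}

```text
clock: 16.65
eef_pos: [0.6431, 0.1571, 0.1303]
orientation: [-0.028, 0.922, 0.012, 0.386]
contact_force: [-4.0, -1.4, 1.4]
opening: 0.0152
```

```bash
python3 - <<'E'
from h import *
show(); print(overlay("side","seat.png",k=40,s=8))
E
```

```text
16.65 [0.6431 0.1571 0.1303] [-0.0276  0.9218  0.0118  0.3864] q [ 0.0559  0.0404  2.1176  0.0171  0.1898 -1.5902] F [-3.9757 -1.4132  1.4408] op 0.0152
(array([0.63  , 0.1563, 0.0996]), array([-0.0084, -0.001 ,  1.    ]))
```

View pics/seat.png

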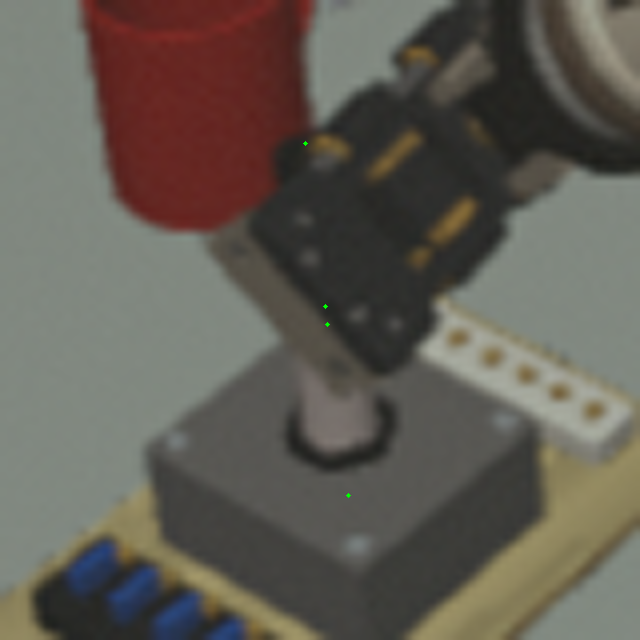

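{"method": "step_arm", "body": {"motion": [[[0.35,0,0.2,0,0.3,0,0]]]}}

```text
clock: 16.8
eef_pos: [0.6444, 0.1572, 0.1299]
orientation: [-0.028, 0.921, 0.012, 0.387]
contact_force: [-8.8, -1.4, 19.9]
opening: 0.015
```

```bash
python3 - <<'E'
from h import *
show(); c,d=rod(*cur()[:2]); print(c,d)
from kin import *
Rr=ori(183.4,-45)
plan([(tube_tcp(.2),Rr,8),(tube_tcp(.24),Rr,2)],0)
E
```

```text
16.8 [0.6444 0.1572 0.1299] [-0.0277  0.9214  0.0117  0.3873] q [ 0.056   0.0441  2.1158  0.017   0.1859 -1.5903] F [-8.8401 -1.3805 19.9406] op 0.015
[0.6313 0.1564 0.0992] [-0.0104 -0.0008  0.9999]
[[-0.86,0.01,-0.92,0.01,0.08,0.0,0],[-0.86,0.01,-0.92,0.01,0.08,0.0,0],[-0.86,0.01,-0.92,0.01,0.08,0.0,0],[-0.86,0.01,-0.92,0.01,0.08,0.0,0],[-0.86,0.01,-0.92,0.01,0.08,0.0,0]]
[[-0.86,0.01,-0.92,0.01,0.08,0.0,0],[-0.86,0.01,-0.92,0.01,0.08,0.0,0],[-0.86,0.01,-0.92,0.01,0.08,0.0,0],[-1.41,0.0,-1.41,0.0,-0.0,0.0,0],[-1.41,0.0,-1.41,-0.0,-0.0,0.0,0]]
```

A firm push gives 20 N upward with the collar at z = 0.0992 m and no further travel, so it's seated. Now I'll draw it straight out.

{"method": "step_arm", "body": {"motion": [[[-0.5,0,-0.6,0,0,0,0],[-0.9,0,-0.9,0,0,0,0],[-0.9,0,-0.9,0,0,0,0],[-1,0,-1,0,0,0,0],[-1,0,-1,0,0,0,0]]]}}

```text
clock: 17.3
eef_pos: [0.6383, 0.1568, 0.1858]
orientation: [-0.028, 0.924, 0.012, 0.38]
contact_force: [2.0, 0.4, -2.7]
opening: 0.0153
```

```bash
python3 - <<'E'
from h import *
show(); c,d=rod(*cur()[:2]); print(c,d)
plan([(tube_tcp(.2),Ri,4),(tube_tcp(.28),Ri,4)],0)
E
```

```text
17.3 [0.6383 0.1568 0.1858] [-0.0276  0.9244  0.0116  0.3802] q [ 0.0557 -0.0716  2.0909  0.0097  0.342  -1.5825] F [ 2.0256  0.4057 -2.6862] op 0.0153
[0.6247 0.156  0.1553] [ 0.005  -0.0002  1.    ]
[[-0.83,0.02,-0.76,0.01,-0.07,0.0,0],[-0.83,0.02,-0.76,0.01,-0.07,0.0,0],[-0.83,0.02,-0.76,0.01,-0.07,0.0,0],[-0.83,0.02,-0.75,0.01,-0.07,0.0,0],[-1.41,0.0,-1.41,0.0,0.0,0.0,0]]
[[-1.41,0.0,-1.41,0.0,0.0,0.0,0],[-1.41,0.0,-1.41,-0.0,0.0,-0.0,0],[-1.41,0.0,-1.41,0.0,0.0,0.0,0]]
```

{"method": "step_arm", "body": {"motion": [[[-1,0,-0.9,0,0,0,0],[-1,0,-0.9,0,0,0,0],[-1.2,0,-1.1,0,0,0,0],[-1.4,0,-1.4,0,0,0,0],[-1.4,0,-1.4,0,0,0,0]]]}}

```text
clock: 17.8
eef_pos: [0.6363, 0.1565, 0.2637]
orientation: [-0.027, 0.927, 0.011, 0.373]
contact_force: [0.2, 0.2, -1.1]
opening: 0.0154
```

{"method": "step_arm", "body": {"motion": [[[-1.4,0,-1.4,0,0,0,0],[-1.4,0,-1.4,0,0,0,0],[-1.4,0,-1.4,0,0,0,0],[-1,0,-1,0,0,0,0],[0,0,0,0,0,0,0]]]}}

```text
clock: 18.3
eef_pos: [0.6354, 0.1564, 0.3378]
orientation: [-0.028, 0.929, 0.011, 0.37]
contact_force: [0.5, 0.5, -1.0]
opening: 0.0146
```

```bash
cat >> kin.py <<'E'
from scipy.spatial.transform import Rotation as Ro
def FK(q):
    H,a2,a3,L=K; a=q[0+1];b=a+q[2]
    W=np.array([a2*np.sin(a)+a3*np.sin(b),lat,H+a2*np.cos(a)+a3*np.cos(b)])
    z=Ro.from_euler('z',q[0]); R=z*Ro.from_euler('y',b)*Ro.from_euler('z',q[3])*Ro.from_euler('y',q[4])*Ro.from_euler('z',q[5]+np.pi/2)
    return z.apply(W)+R.apply([0,0,L]),R
lo=np.array([-2.91,-.94,.18,-1.29,.17,-3]);hi=np.array([2.91,2.29,2.7,4.43,2.64,3])
def IK(p,R,q0):
    f=lambda q:np.r_[(FK(q)[0]-p)*3,(FK(q)[1].inv()*R).as_rotvec()]
    r=least_squares(f,np.clip(q0,lo+.01,hi-.01),bounds=(lo,hi)); return r.x,np.abs(r.fun).max()
E
python3 - <<'E'
from h import *
from kin import *
show(); c,d=rod(*cur()[:2]); print(c,d)
for q,quat in(([.2118,-.1648,1.9212,-.3029,.8081,-.9041],[.1466,.9388,-.0019,.3117]),):
    print(FK(q)[0],FK(q)[1].as_quat(),quat)
tip=np.array([.6245,-.117,.106])
for psi in range(-60,121,20):
    R=ori(psi,45); c,d=rod(np.zeros(3),R); p=tip-(c-.08*d)
    best=[IK(p,R,np.array(q0)) for q0 in([0,.2,2,0,.6,1.5],[-.5,.2,2,1,.8,.5],[-.5,.2,2,-1,.8,.5],[-.3,.2,2,1.5,1,-1])]
    print(psi,p,[(np.round(b[0],2).tolist(),round(b[1],3)) for b in best if b[1]<.02])
E
```

```text
18.3 [0.6354 0.1564 0.3378] [-0.0275  0.9288  0.0113  0.3695] q [ 0.0553 -0.2341  1.9089  0.0052  0.7095 -1.5773] F [ 0.5177  0.508  -1.0289] op 0.0146
[0.6212 0.1555 0.3076] [0.0281 0.001  0.9996]
[0.5876 0.181  0.2749] [ 0.1466  0.9388 -0.0019  0.3117] [0.1466, 0.9388, -0.0019, 0.3117]
-60 [ 0.5692 -0.0212  0.0926] []
-40 [ 0.5398 -0.0459  0.0926] [([-0.08, -0.13, 2.33, -1.02, 0.48, 3.0], np.float64(0.018)), ([-0.08, -0.13, 2.33, -1.02, 0.48, 3.0], np.float64(0.018)), ([-0.08, -0.13, 2.33, -1.02, 0.48, 3.0], np.float64(0.018))]
-20 [ 0.5206 -0.0792  0.0926] [([-0.41, -0.36, 2.54, 0.22, 0.19, 1.31], np.float64(0.0)), ([-0.41, -0.36, 2.54, 0.22, 0.19, 1.31], np.float64(0.0)), ([-0.41, -0.36, 2.54, 0.22, 0.19, 1.31], np.float64(0.0)), ([-0.41, -0.36, 2.54, 0.22, 0.19, 1.31], np.float64(0.0))]
0 [ 0.5139 -0.117   0.0926] [([-0.77, -0.35, 2.53, 1.03, 0.61, 0.03], np.float64(0.0)), ([-0.77, -0.35, 2.53, 1.03, 0.61, 0.03], np.float64(0.0)), ([-0.77, -0.35, 2.53, 1.03, 0.61, 0.03], np.float64(0.0)), ([-0.77, -0.35, 2.53, 1.03, 0.61, 0.03], np.float64(0.0))]
20 [ 0.5206 -0.1548  0.0926] [([
[... 857 characters left out ...]
, 0.74, 1.27, 0.6, 1.66, -0.77], np.float64(0.0)), ([-0.83, 0.74, 1.27, 0.6, 1.66, -0.77], np.float64(0.0)), ([-0.83, 0.74, 1.27, 0.6, 1.66, -0.77], np.float64(0.0))]
100 [ 0.6437 -0.2259  0.0926] [([-0.73, 1.01, 0.83, 0.49, 1.92, -0.88], np.float64(0.0)), ([-0.73, 1.01, 0.83, 0.49, 1.92, -0.88], np.float64(0.0)), ([-0.73, 1.01, 0.83, 0.49, 1.92, -0.88], np.float64(0.0)), ([-0.73, 1.01, 0.83, 0.49, 1.92, -0.88], np.float64(0.0))]
120 [ 0.6798 -0.2128  0.0926] [([-0.61, 1.4, 0.18, 0.4, 2.25, -0.99], np.float64(0.009)), ([-0.61, 1.4, 0.18, 0.4, 2.25, -0.99], np.float64(0.009)), ([-0.61, 1.4, 0.18, 0.4, 2.25, -0.99], np.float64(0.009)), ([-0.61, 1.4, 0.18, 0.4, 2.25, -0.99], np.float64(0.009))]
```

```bash
cat >> h.py <<'E'
TIP=np.array([.6245,-.117,.106]); Rf=ori(60,45)
def fin_tcp(dz=0,ax=.044): c,d=rod(np.zeros(3),Rf,ax); return TIP+[0,0,dz]-(c-.08*d)
E
python3 - <<'E'
from h import *
V=ori(120,0); print((cur()[1].inv()*V).magnitude()*57.3,(V.inv()*Rf).magnitude()*57.3)
plan([([.60,.02,.34],V,15),(fin_tcp(.16),Rf,10)],0)
E
```

```text
75.5273031570621 73.72552407774644
[[0.2,-0.89,-0.21,1.6,2.58,4.01,0],[0.15,-0.91,-0.18,1.6,2.58,4.01,0],[0.09,-0.92,-0.15,1.6,2.58,4.01,0],[0.03,-0.93,-0.12,1.6,2.58,4.01,0],[-0.03,-0.93,-0.09,1.6,2.58,4.01,0]]
[[-0.09,-0.93,-0.07,1.6,2.58,4.01,0],[-0.16,-0.93,-0.05,1.6,2.58,4.01,0],[-0.22,-0.91,-0.03,1.6,2.58,4.01,0],[-0.28,-0.9,-0.02,1.6,2.58,4.01,0],[-0.34,-0.87,-0.01,1.6,2.58,4.01,0]]
[[-0.4,-0.85,0.0,1.6,2.58,4.01,0],[-0.46,-0.82,0.0,1.6,2.58,4.01,0],[-0.52,-0.78,0.01,1.6,2.58,4.01,0],[-0.57,-0.75,0.0,1.6,2.58,4.01,0],[-0.62,-0.7,-0.0,1.6,2.58,4.01,0]]
[[-1.86,-1.43,0.87,-2.35,4.07,5.68,0],[-2.05,-1.27,0.68,-2.35,4.07,5.68,0],[-2.21,-1.08,0.48,-2.35,4.07,5.68,0],[-2.33,-0.87,0.28,-2.35,4.07,5.68,0],[-2.42,-0.64,0.08,-2.35,4.07,5.68,0]]
[[-2.47,-0.4,-0.12,-2.35,4.07,5.68,0],[-2.48,-0.14,-0.31,-2.35,4.07,5.68,0],[-2.46,0.12,-0.48,-2.35,4.07,5.68,0],[-2.39,0.38,-0.64,-2.35,4.07,5.68,0],[-2.29,0.64,-0.79,-2.35,4.07,5.68,0]]
```

{"method": "step_arm", "body": {"motion": [[[0.2,-0.9,-0.2,1.6,2.6,4,0],[0.2,-0.9,-0.2,1.6,2.6,4,0],[0.1,-0.9,-0.2,1.6,2.6,4,0],[0,-0.9,-0.1,1.6,2.6,4,0],[0,-0.9,-0.1,1.6,2.6,4,0]]]}}

```text
clock: 18.8
eef_pos: [0.6166, 0.1109, 0.3272]
orientation: [0.165, 0.956, 0.006, 0.243]
contact_force: [-0.0, 0.2, -0.6]
opening: 0.015
```

{"method": "step_arm", "body": {"motion": [[[-0.1,-0.9,-0.1,1.6,2.6,4,0],[-0.2,-0.9,-0.1,1.6,2.6,4,0],[-0.2,-0.9,0,1.6,2.6,4,0],[-0.3,-0.9,0,1.6,2.6,4,0],[-0.3,-0.9,0,1.6,2.6,4,0]]]}}

```text
clock: 19.3
eef_pos: [0.5993, 0.0653, 0.3186]
orientation: [0.349, 0.931, -0.003, 0.105]
contact_force: [-0.0, -0.3, -1.5]
opening: 0.0152
```

{"method": "step_arm", "body": {"motion": [[[-0.4,-0.9,0,1.6,2.6,4,0],[-0.5,-0.8,0,1.6,2.6,4,0],[-0.5,-0.8,0,1.6,2.6,4,0],[-0.6,-0.8,0,1.6,2.6,4,0],[-0.6,-0.7,0,1.6,2.6,4,0]]]}}

```text
clock: 19.8
eef_pos: [0.582, 0.0184, 0.3109]
orientation: [0.515, 0.856, -0.013, -0.038]
contact_force: [0.1, -0.1, -2.1]
opening: 0.0149
```

```bash
python3 - <<'E'
from h import *
show(); print(rod(*cur()[:2]))
plan([(fin_tcp(.16),Rf,13)],0)
E
```

```text
19.8 [0.582  0.0184 0.3109] [ 0.5155  0.856  -0.0128 -0.0378] q [-0.1774  0.1981  1.3659  0.0031  1.6574 -0.664 ] F [ 0.0584 -0.0515 -2.0575] op 0.0149
(array([0.5666, 0.0461, 0.3004]), array([ 0.3844, -0.6368,  0.6684]))
[[-1.55,-0.89,0.42,-2.08,3.08,4.07,0],[-1.63,-0.79,0.31,-2.08,3.08,4.07,0],[-1.69,-0.68,0.19,-2.08,3.08,4.07,0],[-1.75,-0.57,0.08,-2.08,3.08,4.07,0],[-1.78,-0.44,-0.04,-2.08,3.08,4.07,0]]
[[-1.8,-0.31,-0.15,-2.08,3.08,4.07,0],[-1.81,-0.18,-0.25,-2.08,3.08,4.07,0],[-1.8,-0.04,-0.35,-2.08,3.08,4.07,0],[-1.78,0.11,-0.45,-2.08,3.08,4.07,0],[-1.74,0.25,-0.54,-2.08,3.08,4.07,0]]
[[-1.68,0.39,-0.62,-2.08,3.08,4.07,0],[-1.62,0.53,-0.69,-2.08,3.08,4.07,0],[-1.54,0.67,-0.75,-2.08,3.08,4.07,0]]
```

{"method": "step_arm", "body": {"motion": [[[-1.6,-0.9,0.4,-2.1,3.1,4.1,0],[-1.6,-0.8,0.3,-2.1,3.1,4.1,0],[-1.7,-0.7,0.2,-2.1,3.1,4.1,0],[-1.8,-0.6,0.1,-2.1,3.1,4.1,0],[-1.8,-0.4,0,-2.1,3.1,4.1,0]]]}}

```text
clock: 20.3
eef_pos: [0.5754, -0.0717, 0.2788]
orientation: [0.662, 0.73, 0.13, -0.11]
contact_force: [0.1, 0.3, -1.2]
opening: 0.0152
```

{"method": "step_arm", "body": {"motion": [[[-1.8,-0.3,-0.2,-2.1,3.1,4.1,0],[-1.8,-0.2,-0.3,-2.1,3.1,4.1,0],[-1.8,0,-0.4,-2.1,3.1,4.1,0],[-1.8,0.1,-0.5,-2.1,3.1,4.1,0],[-1.7,0.3,-0.5,-2.1,3.1,4.1,0]]]}}

```text
clock: 20.8
eef_pos: [0.5654, -0.1638, 0.2474]
orientation: [0.769, 0.555, 0.265, -0.174]
contact_force: [0.7, 0.5, -1.5]
opening: 0.015
```

```bash
python3 - <<'E'
from h import *
show(); c,d=rod(*cur()[:2]);print(c,d,c-.08*d)
plan([(fin_tcp(.12),Rf,5),(fin_tcp(.02),Rf,5)],0)
E
```

```text
20.8 [ 0.5654 -0.1638  0.2474] [ 0.7694  0.5547  0.2649 -0.1736] q [-0.8068  0.2568  1.5468  0.5758  1.6357 -0.5354] F [ 0.6856  0.5345 -1.4582] op 0.015
[ 0.5756 -0.1334  0.2564] [-0.3248 -0.9352  0.1409] [ 0.6016 -0.0585  0.2451]
[[-1.14,0.37,0.02,-1.22,1.59,1.87,0],[-1.13,0.41,0.0,-1.22,1.59,1.87,0],[-1.12,0.44,-0.02,-1.22,1.59,1.87,0],[-1.1,0.48,-0.04,-1.22,1.59,1.87,0],[-1.08,0.52,-0.06,-1.22,1.59,1.87,0]]
[[-1.41,-0.0,1.41,0.0,0.0,0.0,0],[-1.41,-0.0,1.41,0.0,0.0,0.0,0],[-1.41,-0.0,1.41,0.0,0.0,0.0,0],[-1.41,-0.0,1.41,0.0,0.0,0.0,0],[-1.41,-0.0,1.41,0.0,0.0,0.0,0]]
```

{"method": "step_arm", "body": {"motion": [[[-1.1,0.4,0,-1.2,1.6,1.9,0],[-1.1,0.4,0,-1.2,1.6,1.9,0],[-1.1,0.4,0,-1.2,1.6,1.9,0],[-1.1,0.5,0,-1.2,1.6,1.9,0],[-1.1,0.5,0,-1.2,1.6,1.9,0]]]}}

```text
clock: 21.3
eef_pos: [0.5682, -0.2135, 0.2058]
orientation: [0.803, 0.454, 0.334, -0.196]
contact_force: [-0.5, -0.7, -0.4]
opening: 0.0151
```

{"method": "step_arm", "body": {"motion": [[[-1.4,0,1.4,0,0,0,0],[-1.4,0,1.4,0,0,0,0],[-1.4,0,1.4,0,0,0,0],[-1,0,1,0,0,0,0],[0,0,0,0,0,0,0]]]}}

```text
clock: 21.8
eef_pos: [0.5667, -0.2109, 0.1228]
orientation: [0.803, 0.453, 0.334, -0.198]
contact_force: [0.4, 0.2, -1.1]
opening: 0.0155
```

```bash
python3 - <<'E'
from h import *
show(); c,d=rod(*cur()[:2]);print(c,d,c-.08*d)
for q in("gauge","gauge_tip"):
  for k in("side","top"): grab_frame(k); print(q,[(np.round(x["at"],3).tolist(),round(x["conf"],2)) for x in pinpoint(q,k)])
plan([(fin_tcp(0),Rf,5)],0)
E
```

```text
21.8 [ 0.5667 -0.2109  0.1228] [ 0.8029  0.4525  0.3337 -0.198 ] q [-0.9353  0.456   1.628   0.718   1.4778 -0.6191] F [ 0.3795  0.1639 -1.0719] op 0.0155
[ 0.5825 -0.1849  0.1366] [-0.5122 -0.8588 -0.0114] [ 0.6234 -0.1162  0.1375]
gauge [([0.322, 0.119, 0.014], 0.69), ([0.584, -0.183, 0.138], 0.61)]
gauge [([0.319, 0.116, 0.014], 0.61), ([0.579, -0.184, 0.143], 0.55), ([0.624, 0.158, 0.102], 0.17)]
gauge_tip [([0.394, 0.111, 0.005], 0.59), ([0.63, -0.121, 0.142], 0.47), ([0.484, 0.044, 0.001], 0.35)]
gauge_tip [([0.624, -0.118, 0.144], 0.77), ([0.398, 0.108, 0.008], 0.47)]
[[-0.47,0.02,0.49,0.05,-0.11,-0.2,0],[-0.47,0.02,0.49,0.05,-0.11,-0.2,0],[-0.47,0.02,0.49,0.05,-0.11,-0.2,0],[-0.47,0.02,0.49,0.05,-0.11,-0.2,0],[-0.47,0.02,0.49,0.05,-0.11,-0.2,0]]
```

{"method": "step_arm", "body": {"motion": [[[-0.5,0,0.5,0,-0.1,-0.2,0],[-0.5,0,0.5,0,-0.1,-0.2,0],[-0.5,0,0.5,0,-0.1,-0.2,0],[-0.4,0,0.4,0,-0.1,-0.2,0],[-0.2,0,0.2,0,0,0,0]]]}}

```text
clock: 22.7
eef_pos: [0.5683, -0.2134, 0.0951]
orientation: [0.801, 0.461, 0.333, -0.19]
contact_force: [-0.1, -0.6, -1.2]
opening: 0.0153
```

{"method": "step_arm", "body": {"motion": [[[0,0,0,0,0,0,0],[0,0,0,0,0,0,0]]]}}

```text
clock: 22.9
eef_pos: [0.568, -0.213, 0.0942]
orientation: [0.801, 0.46, 0.333, -0.19]
contact_force: [0.2, -0.9, -1.1]
opening: 0.0152
```

```bash
python3 - <<'E'
from h import *
show(); c,d=overlay("side","fin.png",k=60,s=8); print(c,d,c-.08*d)
for q in("gauge_tip","gauge"):
  for k in("side","top"): grab_frame(k); print(q,[(np.round(x["at"],3).tolist(),round(x["conf"],2)) for x in pinpoint(q,k)])
im=cv2.imread("pics/fin.png"); cv2.imwrite("pics/fin.png",im[100:700,80:880])
plan([(fin_tcp(0),Rf,2)],0)
E
```

```text
22.9 [ 0.568  -0.213   0.0942] [ 0.8007  0.4603  0.3328 -0.1904] q [-0.9333  0.4968  1.6323  0.7175  1.4324 -0.6663] F [ 0.2313 -0.9265 -1.1293] op 0.0152
[ 0.5833 -0.1866  0.1078] [-0.5038 -0.8638 -0.0014] [ 0.6236 -0.1175  0.1079]
gauge_tip [([0.395, 0.111, 0.004], 0.8), ([0.625, -0.12, 0.112], 0.63)]
gauge_tip [([0.622, -0.119, 0.112], 0.63), ([0.394, 0.11, 0.006], 0.57)]
gauge [([0.324, 0.12, 0.014], 0.72), ([0.583, -0.184, 0.109], 0.51)]
gauge [([0.582, -0.185, 0.11], 0.78), ([0.317, 0.114, 0.015], 0.77), ([0.628, 0.158, 0.0], 0.49)]
[[-0.04,0.04,0.1,0.13,-0.03,-0.05,0],[-0.04,0.04,0.1,0.13,-0.03,-0.05,0]]
```

View pics/fin.png

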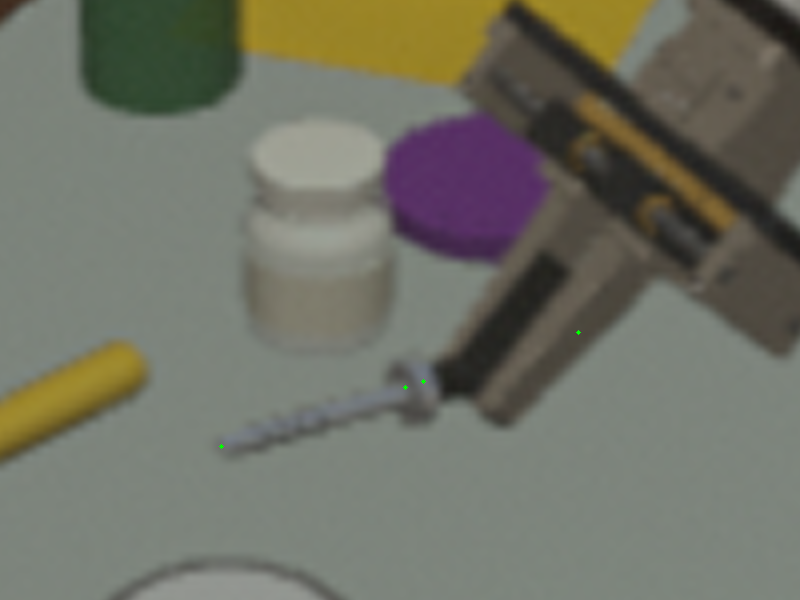

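The last picture shows the rod level, tip at (222,447) and collar at (405,387) on the overlay points. It's in the fingers and clear of everything, with the mirror below.

```bash
python3 - <<'E'
from h import *
grab_frame("top"); print([(np.round(x["at"],3).tolist(),round(x["conf"],2)) for x in pinpoint("mirror","top")]); print(get_state()["joint_vel"]); print(hand_in())
E
```

```text
[([0.626, -0.118, 0.002], 0.95), ([0.434, 0.283, -0.002], 0.69), ([0.629, 0.159, 0.002], 0.58), ([0.7, -0.481, -0.004], 0.57)]
[-0.0005 -0.0005  0.001   0.0002  0.0002 -0.0004]
the job is handed in; nothing more can be done
None
```

The job is handed in at about 23 s on the robot clock, of the 72 s allowed.

- **Mirror:** I slid the smaller grey mirror onto the card with the open fingers, without lifting it. The last check put it at (0.626, -0.118), against the card's centre at (0.6245, -0.117), so it is centred to about 2 mm.
- **Insertion:** I gripped the gauge by its handle and lowered it into the guide tube. It stopped with the collar at z = 0.099 m (tube mouth 0.100 m), pushing back with 20 N when pressed. The gripper hid the collar from the camera, so this rests on the force and height readings, not on a picture.
- **Final hold:** I drew the rod right out and now hold it level, within about 1°. By the arm's pose, the tip is at (0.624, -0.1175, 0.108), about 92 mm above the mirror's face.
- **Last checks:** The arm is still, no contact force shows, and no bystander or look-alike looked moved in the pictures I viewed; I did not measure them separately.

One reading disagreed slightly: the networks put the tip about 4 mm higher, near 96 mm. The picture overlay matched the arm's pose, so I left it there.

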